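Clip the wireless sensor on the labelling guide and hold the recessed teach button

TASK

Squeeze the orange sensor clip off its yellow dock and clip it onto the blue-marked middle of the upright steel plate of the labelling guide, biting the plate's top edge, and let go of it. Then take the green-handled stylus out of its holder, reach it through the blue-ringed hole of the controller and hold the recessed teach button fully down for at least two seconds; finish still holding it down with the stylus in the gripper. Never press the red-ringed button, do not press teach before the sensor is on the plate, and leave the bottles, jar, label roll and tools alone.

Things in the scene. Friction and masses are not known exactly. Their poses are not given: they have to be found in the camera images.
- sensor_clip: Loose sprung clip, 0.09 kg, 82 mm tall, 24 mm wide along y: ribbed orange handles with a white sensor pod between them, above two steel jaws. Starts upright, biting the dock's top edge 16 mm above its jaw tips. Origin: midway between the jaw tips; z up; x across the jaws, the way the handles are squeezed; y along the hinge pin, 34 mm above the origin.
- clip_grip (a point): Point midway between the orange handles, 64 mm above the jaw tips: squeeze here from above, closing along the clip's x. The handles span 42 to 82 mm above the tips; at rest they flare, 50 mm over their tops; squeezed to the stop (8 to 13 N) they are parallel, 30 mm over their backs. Axes as the clip's.
- clip_jaw (a joint): Jaw opening, rad: 0 biting a 6 mm plate, 0.45 at the stop with the handles squeezed, negative closed on nothing; a spring shuts it. At the stop the jaws gape 21 mm at the tips and 12 mm at 20 mm above them; each lever is then turned 0.22 rad, the clip as a whole stays upright.
- dock: Fixed dock: black foot 60 x 80 x 14 mm with an upright yellow plate 6 mm thick, 70 mm long along the dock's y, top edge 85 mm above the table. Origin: underside centre, below the middle of the plate.
- guide: Fixed labelling guide: black foot 70 x 110 x 12 mm (x, y, z), an upright steel plate 6 mm thick across x and 100 mm long along y, top edge 100 mm above the table, and two white rollers beside it, 62 mm high, 22 mm to +x. Origin: underside centre, below the middle of the plate.
- guide_edge (a point): Middle of the top edge of the guide's steel plate, 100 mm above the table, centre of the blue-marked stretch 40 mm long. x across the plate, y along its edge, z up. The clip's jaw tips belong 7 to 30 mm (best 15 mm) below this edge (30: the hinge pin rests on it), its middle within 15 mm of this point along the edge, its x across the plate either way round.
- holder: Fixed white block 60 x 60 x 72 mm, origin at its underside centre, with an upright hole 15 mm wide in its top, in which the stylus stands.
- stylus: Loose stylus (about 0.06 kg), standing upright: steel shank 8 mm in diameter and 62 mm long, then a green square handle 18 x 18 mm and 60 mm long whose underside rests on the holder's top. Total length 122 mm. Origin: the tip's end face; z from the tip up to the handle; x and y square to the handle's flats. At the start its tip is 10 mm above the table, the handle from 72 to 132 mm.
- stylus_tip (a point): End face of the stylus' shank, the same point as its origin.
- stylus_grip (a point): Point inside the handle on its axis, 94 mm from the tip, 32 mm above the handle's underside: where to grip it from above.
- controller: Fixed grey controller box 120 x 90 x 45 mm (x, y, z), dark display on the +x half of its top, two round holes in the -x half. Origin: underside centre.
- teach_hole (a point): Centre of the mouth of the blue-ringed hole in the controller's top, 45 mm above the table; hole 17 mm in diameter, vertical. The teach button's face lies 12 mm below this mouth.
- teach (a joint): Travel of the blue teach button (13.6 mm wide), m: 0 up, 0.005 fully down, pressed straight down. The spring takes 1.5 N to start and 4 N at full travel; it comes up when let go.
- wipe_hole (a point): Centre of the mouth of the red-ringed hole, 52 mm from the blue one, with the red button that must not be pressed 12 mm below it.
- wipe (a joint): Travel of the red button, m: 0 up, 0.005 down. Must stay up.
- amber_bottle: Bystander: amber bottle 26 mm wide, 55 mm tall, loose. Origin: underside centre.
- white_bottle: Bystander: white bottle with blue cap, 26 mm wide, 55 mm tall, loose. Origin: underside centre.
- cream_jar: Bystander: white jar with black lid, 56 mm wide, 45 mm tall, loose. Origin: underside centre.
- label_roll: Bystander: roll of labels lying flat, 90 mm wide, 30 mm high, loose. Origin: underside centre.
- t_key: Bystander: short black T-handled key, bar with a small square steel stub, 90 mm long along its y, 12 mm high, lying loose. Origin: underside of the handle's middle.
- wrench: Bystander: steel wrench 150 mm long along its x, 8 mm high, lying loose. Origin: underside centre.
- teach_face (a point): Centre of the face of the blue teach button, 12 mm below the mouth of its hole when up.

How it is judged (in metres and radians):
On the way, in this order (a step that is already met when the one before it is completed fails the run):
1. the sensor clip bites the blue-marked middle of the guide plate's edge and is released (x of sensor_clip in the frame of guide_edge between -0.006 and 0.006 m and y of sensor_clip in the frame of guide_edge between -0.015 and 0.015 m and z of sensor_clip in the frame of guide_edge between -0.033 and -0.007 m and angle between sensor_clip's own z axis and vertical below 0.25 rad and angle between the x axis of sensor_clip and the x axis of guide, either way round below 0.25 rad and contact force between sensor_clip and guide above 1 N and value of joint clip_jaw below 0.12 rad and contact force between sensor_clip and the fingers below 0.05 N), for 0.3 s.
2. the stylus is held in the gripper, drawn clear of its holder (height (world z) of stylus_tip above 0.075 m and contact force between the fingers and stylus above 2 N), for 0.1 s.
3. the stylus holds the recessed teach button down for two seconds (value of joint teach above 0.0038 m and contact force between stylus and controller above 1.5 N and angle between stylus's own z axis and vertical below 0.3 rad and horizontal distance between stylus_tip and teach_hole below 0.008 m and contact force between the fingers and stylus above 2 N), for 2 s.
At the end, for the whole second after the job is handed in: Gripped stylus, upright (0.3 rad), holds the teach button 3.8 mm or more down with over 1.5 N; the released clip bites the guide plate, upright and square (0.25 rad), within 15 mm along and 6 mm across of the edge's middle, jaw tips 7 mm or more below the edge; the red button is up (all of step 1 and all of step 3 and value of joint wipe below 0.0015 m and linear speed of stylus below 0.03 m/s and contact force between stylus and holder below 0.1 N); the arm keeps its last pose, push and grip.
It fails at once if the red-ringed button is pressed (value of joint wipe above 0.002 m).
It fails at once if the teach button is pressed while the sensor is not on the guide plate (value of joint teach above 0.002 m and not (x of sensor_clip in the frame of guide_edge between -0.006 and 0.006 m and y of sensor_clip in the frame of guide_edge between -0.015 and 0.015 m and z of sensor_clip in the frame of guide_edge between -0.033 and -0.007 m)).
It fails at once if a bystander is moved by more than 25 mm (distance of any of amber_bottle, white_bottle, cream_jar, label_roll, t_key, wrench from where it was at the start of the episode above 0.025 m).
It also fails if it takes over 58 s, if anything falls off the work surface, if the arm or the gripper's body presses on something with over 40 N, if the wrist force passes 120 N, or if a joint passes its speed limit or range.

ROBOT

A 6-joint arm with a two-finger parallel gripper is mounted at the origin on the work surface. World frame = base frame: x ahead of the robot, y to its left, z up, the work surface at z = 0. Lengths are in mm, angles in rad, forces in N, time in s.
With the tool pointing down it reaches from about 300 to 750 mm from the base axis. Payload 8.5 kg.
Tool frame: the origin (TCP) lies on the centre line of the jaws, within the pads' length; the fingertips stand 8 mm ahead of it and the grasp point (between the pads) lies 11 mm behind it; z points along the fingers, y is the direction in which the jaws open and shut (so a half turn about z gives the same grasp; the last joint's range is limited). The gripper opens to 88 mm and grips with 3 to 60 N. Pads are 18 mm wide; open, the fingers measure 123 mm over their backs; the gripper's body (75 mm by 187 mm) begins 45 mm behind the grasp point.
Start: joints at [-1.529, 0.381, 1.297, -0, 1.464, -0.215], TCP at [139.688, -531.947, 246.748] pointing down, gripper open.
Joint ranges: [-3.11, 3.11], [-0.89, 2.33], [0.22, 2.48], [-1.42, 4.56], [0.17, 2.85], [-2.88, 2.88]. Speed limits (rad/s): [2.39, 2.39, 3.14, 3.14, 3.14, 3.14].

INTERFACE

Orientations are given as [roll, pitch, yaw] about the fixed x, y, z axes, in that order (R = Rz(yaw) Ry(pitch) Rx(roll)).
In Python, from cell import ctrl gives the robot as it stands. The module is installed in compiled form; this text tells all that it offers.
- The arm moves only by the tool drive_tool, never from a script. Its arguments are lists of equal length, an entry for each row: "slide": the shift along the tool's x, y, z in mm, a list of three; "turn": the turn, a rotation vector about the tool's x, y, z in rad, a list of three; "claw": the finger opening in mm, from 0 to 88.1. A call has 1 to 12 rows; each row is the pose to reach, as a shift and turn from the pose measured when the call began, along the tool's axes at that moment; what a row does not reach only later rows make up. A row lasts 1/8 s, in which the tool goes at most 62.5 mm and 10.7 degrees, less where a joint would pass 70% of its speed; a pose out of reach is approached as far as the arm can. A call with a gripper value outside its range is refused whole. The fingers move at their own pace and stop on an object; "squeeze" is the grip in N (left out, the last holds). Time passes only in rows, so rows that repeat a pose let the fingers close. It gives the time, the measured TCP pose, the force and the opening at its end, in the units of the state.
- ctrl.sense(): the state, without advancing time (a new reading comes with each control period).
- ctrl.camera(name): name is "scene" or "top" or "wrist"; returns the picture (400x640x3 uint8, blue, green, red); there is no depth.
- ctrl.camera_info(name): a dict with "fx", "fy", "cx", "cy" (pixels), "pose" (4x4, takes a point from camera to world coordinates); the wrist camera has in their place "T_tool_cam" (4x4, takes a point from camera to tool coordinates, whose origin is the TCP and whose axes are the flange's). Camera axes: x right, y up, looking along -z (the intrinsics and any distortion apply to the point x, -y, -z); pixel columns grow to the right and rows downward; lengths in mm; the calibration is good to about 2 mm. A picture is of the moment at which its call begins: read the wrist's pose just before it. camera_info takes no time and is no camera call.
- ctrl.finish_job(): hands the job in, once; it reports no verdict.
The state is a dict: "time": time; "joint_pos": joint angles; "qvel": joint speeds; "effort": joint torques, N m; "ee_pos": TCP position; "tcp_rot": TCP orientation; "force": force on the tool from outside, world axes, zero at the start; "moment": the same for the moment, N m; "gripper_width": opening from 0.0 (shut) to 1.0 (fully open).
Only numpy, scipy, OpenCV 4.12 (cv2) and the standard library are available. Lean on these libraries where they do the work, as an engineer would, in place of code of your own. Each camera call takes 0.05 s, during which the arm holds its last target.

## Working session

There is one attempt and no reset: what is moved stays moved. The work goes in short steps, Python scripts to look and compute and a tool call to move; the robot and the scene stay as the last step left them, time stands still between calls to the robot, and variables do not carry over. Pictures are saved under pics/ and viewed, and the job is handed in when it is done.

Besides the shell and the picture viewer there is one more tool, called after "Call:" as name(argument=value, ...) on one line, values as JSON. drive_tool: Moves the arm, as the interface text tells. Its arguments: {"type":"object","properties":{"slide":{"type":"array","items":{"type":"array","items":{"type":"number"}}},"turn":{"type":"array","items":{"type":"array","items":{"type":"number"}}},"claw":{"type":"array","items":{"type":"number"}},"squeeze":{"type":"number"}},"required":["slide","turn","claw"]}

```bash
mkdir -p pics; ls
python3 - <<'E'
from cell import ctrl
import cv2,json
s=ctrl.sense();print(s)
for n in("scene","top","wrist"):
    im=ctrl.camera(n);cv2.imwrite(f"pics/{n}0.png",im)
    print(n,ctrl.camera_info(n))
E
```

```text
pics
{'time': 0.0, 'joint_pos': array([-1.52932035e+00,  3.81166825e-01,  1.29825671e+00,  1.36877008e-05,
        1.46360400e+00, -2.15305577e-01]), 'qvel': array([-6.56650451e-06, -3.81628632e-04,  8.38279215e-05, -5.51723784e-04,
       -7.03977511e-04,  9.81804739e-07]), 'effort': array([ 1.07134965e-03, -4.37931204e+01, -2.24557489e+01,  7.13836751e-02,
        3.52619053e-02, -9.93967319e-05]), 'ee_pos': array([ 139.6693515 , -531.68761688,  246.15479918]), 'tcp_rot': array([-3.14019382e+00, -3.19847801e-04,  2.56779855e-01]), 'force': array([ 0.00426276, -0.07811054, -0.07033073]), 'moment': array([-0.02225107, -0.02774157,  0.0173996 ]), 'gripper_width': 0.9976189359218799}
scene {'fx': 382.1067339061708, 'fy': 382.1067339061708, 'cx': 314.1030313988458, 'cy': 204.429344956653, 'pose': array([[ 8.77473754e-01, -2.75916847e-01,  3.92313273e-01,
         9.76426798e+02],
       [ 4.79509330e-01,  5.22605013e-01, -7.04950213e-01,
        -6.38922520e+02],
       [-1.05172432e-02,  8.06693185e-01,  5.90876885e-01,
         6.28478503e+02],
       [ 0.00000000e+00,  0.00000000e+00
[... 269 characters left out ...]
01,  2.71137258e-02,  3.35192620e-02,
         1.20232320e+01],
       [ 3.62854687e-02,  1.08957129e-01,  9.93383969e-01,
         9.92208881e+02],
       [ 0.00000000e+00,  0.00000000e+00,  0.00000000e+00,
         1.00000000e+00]])}
wrist {'fx': 292.08196140653973, 'fy': 292.08196140653973, 'cx': 318.8472187465324, 'cy': 201.8135669992949, 'T_tool_cam': array([[ 1.62284246e-04,  9.63722719e-01,  2.66905405e-01,
         6.72420632e+01],
       [ 9.99999084e-01,  2.02257881e-04, -1.33831914e-03,
         3.32155315e-01],
       [-1.34375228e-03,  2.66905378e-01, -9.63721803e-01,
        -1.37363728e+02],
       [ 0.00000000e+00,  0.00000000e+00,  0.00000000e+00,
         1.00000000e+00]])}
```

View pics/scene0.png

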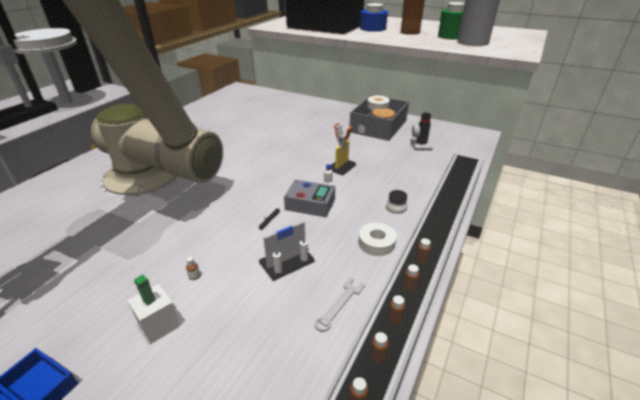

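View pics/top0.png

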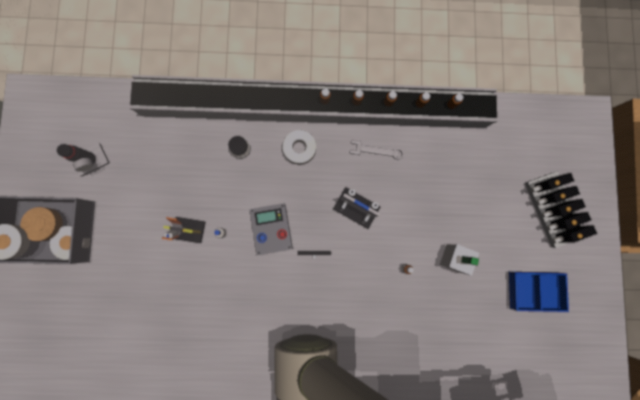

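View pics/wrist0.png

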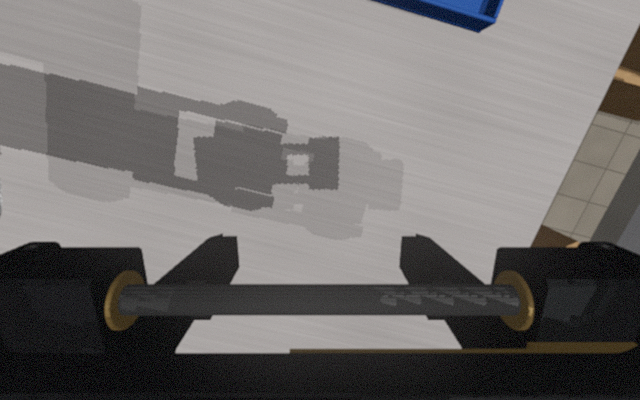

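The top view has the clip and dock at about (185,230), controller at (270,229), guide at (358,207), holder and stylus at (462,260), and the bottles at (220,232) and (407,268). I'll write a helper and get coarse positions from it.

```bash
cat > h.py <<'E'
import numpy as np, cv2
from cell import ctrl
from scipy.spatial.transform import Rotation as R
def Ttool(s):
    T=np.eye(4);T[:3,:3]=R.from_euler('xyz',s['tcp_rot']).as_matrix();T[:3,3]=s['ee_pos'];return T
def cam(name,s=None):
    i=ctrl.camera_info(name)
    P=i['pose'] if 'pose' in i else Ttool(s)@i['T_tool_cam']
    return i,P
def ray(c,uv):
    i,P=c;d=np.array([(uv[0]-i['cx'])/i['fx'],-(uv[1]-i['cy'])/i['fy'],-1.]);d=P[:3,:3]@d
    return P[:3,3],d/np.linalg.norm(d)
def onz(c,uv,z):
    o,d=ray(c,uv);return o+d*(z-o[2])/d[2]
def tri(rs):
    A=0;b=0
    for o,d in rs:
        M=np.eye(3)-np.outer(d,d);A=A+M;b=b+M@o
    p=np.linalg.solve(A,b);return p,[np.linalg.norm((np.eye(3)-np.outer(d,d))@(p-o)) for o,d in rs]
def proj(c,p):
    i,P=c;q=np.linalg.inv(P)@np.append(p,1);return i['cx']+i['fx']*q[0]/-q[2],i['cy']-i['fy']*q[1]/-q[2]
def shot(fn):
    s=ctrl.sense();im=ctrl.camera('wrist');cv2.imwrite(fn,im);return s,im
E
python3 - <<'E'
from h import *
c=cam('top')
im=cv2.imread('pics/top0.png')
cv2.imwrite('pics/topz.png',cv2.resize(im[180:290,150:310],None,fx=5,fy=5,interpolation=2))
cv2.imwrite('pics/topz2.png',cv2.resize(im[180:290,320:500],None,fx=4.4,fy=4.4,interpolation=2))
for n,uv,z in [('dockfoot',(190,230),14),('clip',(180,229),120),('teach',(262,238),45),('wipe',(282,234),45),('edge',(363,205),100),('stylus',(468,260),132),('holder',(462,259),72),('amber',(407,268),40),('white',(220,232),55),('tkey',(314,253),6)]: print(n,onz(c,uv,z).round())
E
```

```text
dockfoot [539. 322.  14.]
clip [539. 312. 120.]
teach [523. 130.  45.]
wipe [534.  79.  45.]
edge [ 609. -120.  100.]
stylus [ 483. -364.  132.]
holder [ 482. -375.   72.]
amber [ 455. -244.   40.]
white [535. 234.  55.]
tkey [486.  -4.   6.]
```

View pics/topz.png

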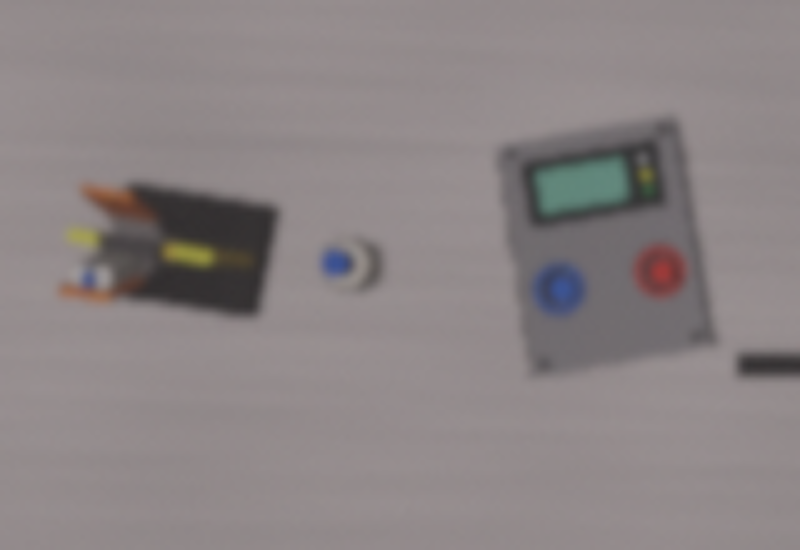

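View pics/topz2.png

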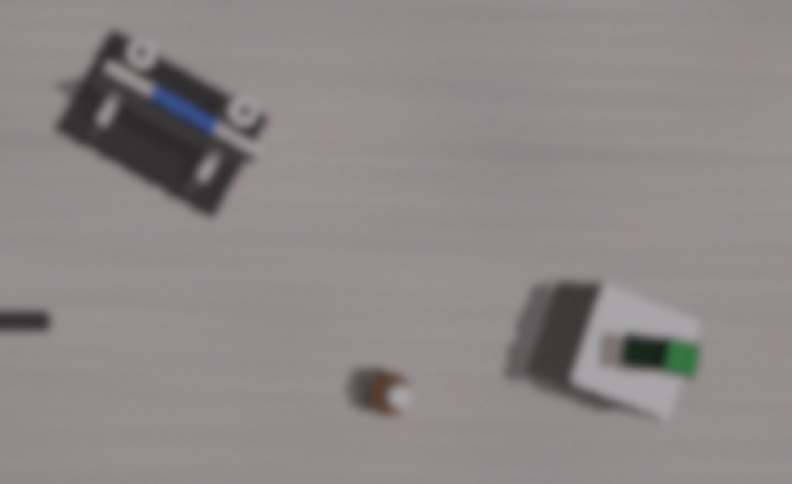

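```bash
cat >> h.py <<'E'
def go(pos,yaw,s=None):
    """slide(mm, tool axes) and turn (rotvec tool) from now to a straight-down tool at pos, yaw"""
    s=s or ctrl.sense();T=Ttool(s)
    Rt=R.from_euler('xyz',[np.pi,0,yaw]).as_matrix()
    sl=T[:3,:3].T@(np.array(pos)-T[:3,3]); tu=R.from_matrix(T[:3,:3].T@Rt).as_rotvec()
    print('t',round(s['time'],2),'slide',sl.round(1),'turn',tu.round(3),'rows',round(max(np.linalg.norm(sl)/62.5,np.degrees(np.linalg.norm(tu))/10.7),1),'j6',round(np.arctan2(pos[1],pos[0])+np.pi/2-yaw,2))
E
python3 - <<'E'
from h import *
go([483,-364,290],0.26)
c=cam('top')
a=onz(c,(320+105/4.4,180+65/4.4),100);b=onz(c,(320+255/4.4,180+150/4.4),100);print(a,b,np.linalg.norm(a-b),(a+b)/2,np.arctan2(*(b-a)[[1,0]]))
E
```

```text
t 0.15 slide [374.7 -75.1 -43.5] turn [-0.001 -0.    -0.003] rows 6.2 j6 0.66
[632.65611079 -72.15846749 100.        ] [ 587.41345189 -156.4988452   100.        ] 95.70892066798434 [ 610.03478134 -114.32865635  100.        ] -2.063160992494269
```

Call:
drive_tool(slide=[[375,-75,-43],[375,-75,-43],[375,-75,-43],[375,-75,-43],[375,-75,-43],[375,-75,-43],[375,-75,-43],[375,-75,-43]], turn=[[0,0,0],[0,0,0],[0,0,0],[0,0,0],[0,0,0],[0,0,0],[0,0,0],[0,0,0]], claw=[88,88,88,88,88,88,88,88])

```text
time: 1.15
ee_pos: [483.3, -363.9, 289.0]
tcp_rot: [-3.14, 0.0, 0.258]
force: [0.1, -0.0, -0.6]
gripper_width: 0.998
```

Run:
```python
from h import *
s,im=shot('pics/w1.png');print(s['ee_pos'],s['tcp_rot'],s['force'])
np.save('w1.npy',Ttool(s))
go([600,-125,280],-0.2)
```

```text
[ 483.30914201 -363.92965263  288.98042209] [-3.13996876e+00  4.37235532e-04  2.57618460e-01] [ 0.06497626 -0.03001535 -0.57447406]
t 1.2 slide [ 174.3 -201.9    9.3] turn [-0.001  0.001  0.456] rows 4.3 j6 1.57
```

View pics/w1.png

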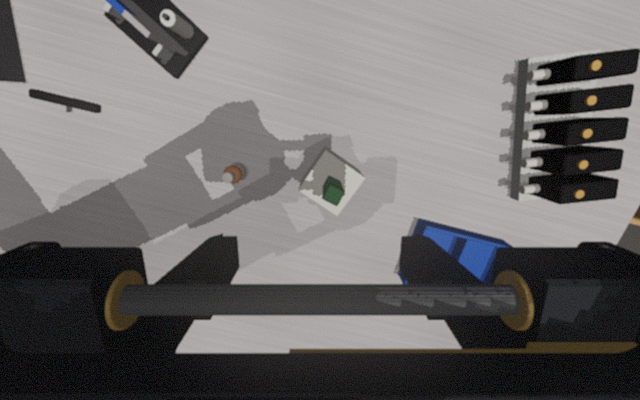

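Stylus handle is at about (333,190) and the holder at (333,180). Next I'll look at the guide.

Run:
```python
from h import *
go([600,-118,270],1.08)
```

```text
t 1.2 slide [ 176.1 -208.6   19.3] turn [-0.002 -0.    -0.824] rows 4.4 j6 0.3
```

Call:
drive_tool(slide=[[176,-209,19],[176,-209,19],[176,-209,19],[176,-209,19],[176,-209,19],[176,-209,19],[176,-209,19]], turn=[[0,0,-0.16],[0,0,-0.32],[0,0,-0.5],[0,0,-0.66],[0,0,-0.824],[0,0,-0.824],[0,0,-0.824]], claw=[88,88,88,88,88,88,88])

```text
time: 2.08
ee_pos: [599.1, -119.5, 270.4]
tcp_rot: [-3.14, -0.0, 1.075]
force: [0.7, 0.4, 0.8]
gripper_width: 1.001
```

Run:
```python
from h import *
s,im=shot('pics/w2.png');print(s['ee_pos'],s['tcp_rot'],s['force'])
np.save('w2.npy',Ttool(s))
go([539,200,270],1.45)
```

```text
[ 599.11520793 -119.51935259  270.37975147] [-3.14006524e+00 -4.08621465e-04  1.07529408e+00] [0.65362463 0.35659529 0.84357281]
t 2.12 slide [ 252.6 -204.8    0.9] turn [-0.001 -0.001 -0.374] rows 5.2 j6 0.48
```

View pics/w2.png

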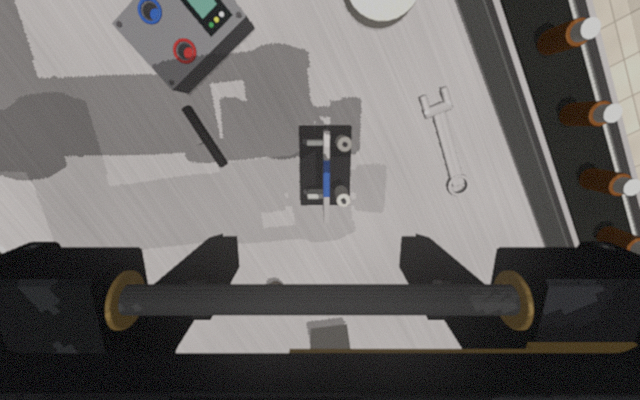

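The guide plate runs vertically at u≈327 with its blue stretch centred near (327,178), so yaw 1.075 lines up with it. Now on to the clip.

Run:
```python
from h import *
go([535,300,275],1.45)
```

```text
t 2.12 slide [ 338.7 -255.8   -4. ] turn [-0.001 -0.001 -0.374] rows 6.8 j6 0.63
```

Call:
drive_tool(slide=[[339,-256,-4],[339,-256,-4],[339,-256,-4],[339,-256,-4],[339,-256,-4],[339,-256,-4],[339,-256,-4],[339,-256,-4],[339,-256,-4]], turn=[[0,0,-0.1],[0,0,-0.2],[0,0,-0.3],[0,0,-0.374],[0,0,-0.374],[0,0,-0.374],[0,0,-0.374],[0,0,-0.374],[0,0,-0.374]], claw=[88,88,88,88,88,88,88,88,88])

```text
time: 3.25
ee_pos: [535.6, 298.8, 275.0]
tcp_rot: [-3.141, -0.001, 1.447]
force: [0.4, -0.4, 0.4]
gripper_width: 1.001
```

Run:
```python
from h import *
s,im=shot('pics/w3.png');print(s['ee_pos'],s['tcp_rot'],s['force'])
np.save('w3.npy',Ttool(s))
cv2.imwrite('pics/w3z.png',cv2.resize(im[90:240,240:400],None,fx=4,fy=4,interpolation=2))
```

```text
[535.58597626 298.83323924 274.979669  ] [-3.14051875e+00 -6.01053975e-04  1.44708548e+00] [ 0.35555854 -0.40956565  0.39208863]
```

View pics/w3.png

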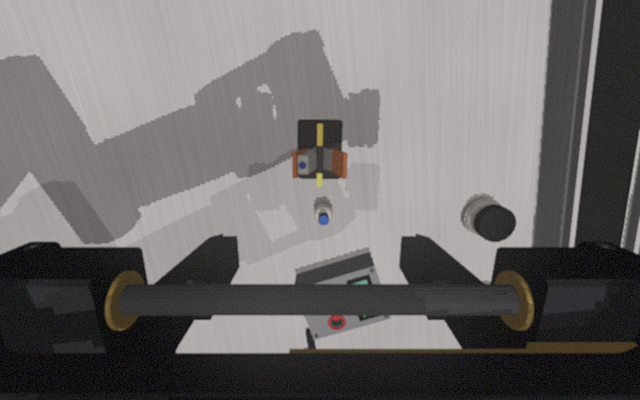

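View pics/w3z.png

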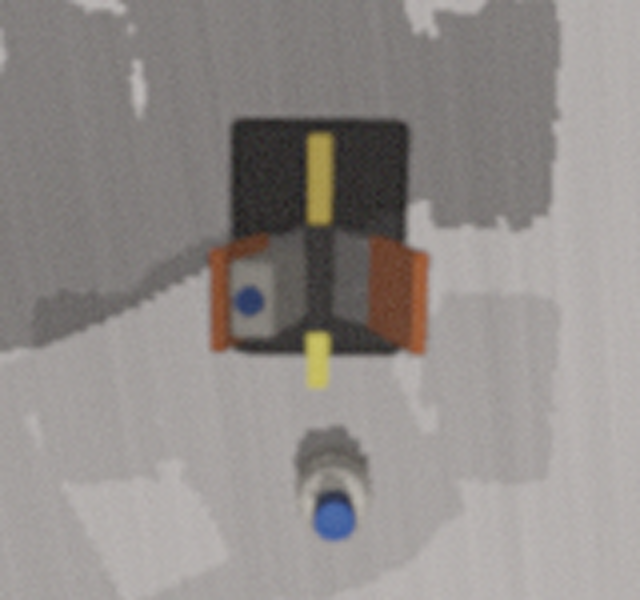

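The clip's handle tops span crop columns 211–428 and rows 248–352, and the yellow plate runs from (320,133) to (317,388). I'll cast these onto their known heights and check the sizes.

```bash
cat >> h.py <<'E'
def camT(T):
    i=ctrl.camera_info('wrist');return i,T@i['T_tool_cam']
E
python3 - <<'E'
from h import *
T=np.load('w3.npy');c=camT(T)
f=lambda u,v:(240+u/4,90+v/4)
Q={}
for n,u,v in [('L1',211,252),('L2',211,352),('R1',428,252),('R2',428,352)]:
    Q[n]=onz(c,f(u,v),151);print(n,Q[n].round(1))
print('mid',sum(Q.values())/4,'span',np.linalg.norm(Q['L1']-Q['R1']),np.linalg.norm(Q['L1']-Q['L2']))
d=Q['R1']-Q['L1'];print('xang',np.arctan2(d[1],d[0]))
a=onz(c,f(320,133),85);b=onz(c,f(317.5,388),85);print(a,b,np.linalg.norm(a-b),(a+b)/2,np.arctan2(*(b-a)[[1,0]]))
# guide
T=np.load('w2.npy');c=camT(T);im=cv2.imread('pics/w2.png');h=cv2.cvtColor(im,cv2.COLOR_BGR2HSV)
m=cv2.inRange(h,(105,120,50),(130,255,255));m[:140]=0;m[230:]=0;m[:,:300]=0;m[:,350:]=0
ys,xs=np.nonzero(m);print('blue',xs.min(),xs.max(),ys.min(),ys.max(),xs.mean(),ys.mean())
for uv in [(xs[ys<ys.min()+4].mean(),ys.min()),(xs[ys>ys.max()-4].mean(),ys.max()+1),(xs.mean(),(ys.min()+ys.max()+1)/2)]:print(uv,onz(c,uv,100))
cv2.imwrite('pics/w2z.png',cv2.resize(im[110:230,280:370],None,fx=5,fy=5,interpolation=2))
# top cross-check
ct=cam('top');im=cv2.imread('pics/top0.png');h=cv2.cvtColor(im,cv2.COLOR_BGR2HSV)
m=cv2.inRange(h,(105,100,50),(130,255,255));m[:,:330]=0;m[:,400:]=0;m[230:]=0
ys,xs=np.nonzero(m);print('top blue',xs.mean(),ys.mean(),onz(ct,(xs.mean()+.5,ys.mean()+.5),100))
print('top dock', onz(ct,(150+70/5,180+237/5),85), onz(ct,(150+215/5,180+257/5),85))
E
```

```text
L1 [516.5 341.5 151. ]
L2 [513.2 319.2 151. ]
R1 [564.3 335.6 151. ]
R2 [562.1 313.2 151. ]
mid [539.03401958 327.38951842 151.        ] span 48.14912901959518 22.525652368009442
xang -0.12345355314795689
[543.76507151 363.32040873  85.        ] [534.42507367 293.32101045  85.        ] 70.61976577643013 [539.09507259 328.32070959  85.        ] -1.7034425290735644
blue 323 329 162 195 326.06060606060606 179.62121212121212
(np.float64(326.0), np.int64(162)) [616.95896954 -99.95394396 100.        ]
(np.float64(326.5), np.int64(196)) [ 600.07522686 -132.85808153  100.        ]
(np.float64(326.06060606060606), np.float64(179.0)) [ 608.47222317 -116.04954952  100.        ]
top blue 361.3492063492063 204.4126984126984 [ 608.88769575 -116.70308185  100.        ]
top dock [542.75647717 362.25510773  85.        ] [534.77364974 292.20965994  85.        ]
```

View pics/w2z.png

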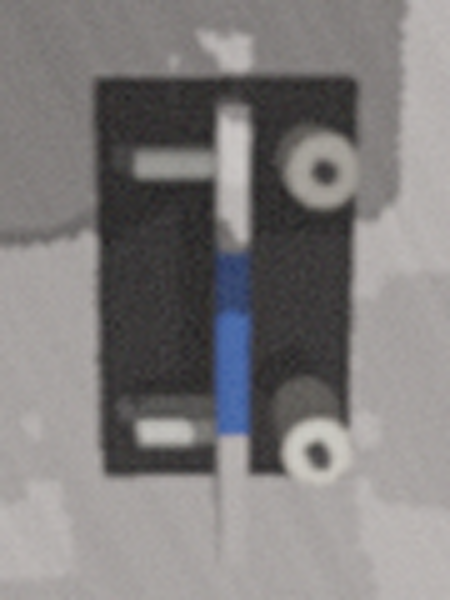

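Everything agrees with the given sizes: handle span 48 mm, plate 70.6 mm, blue stretch about 40 mm. That puts the clip at (539, 328) with yaw 1.438, and guide_edge at about (608.7, -116.2) with yaw 1.08. I'll descend on the clip with TCP z at 122.

Run:
```python
from h import *
go([539,327.8,170],1.438)
go([539,327.8,122],1.438)
T=np.load('w2.npy');c=camT(T)
a=onz(c,(280+234/5,110+105/5),100);b=onz(c,(280+232.5/5,110+435/5),100);print(np.arctan2(*(a-b)[[1,0]]),a,b);print(onz(c,(326.7,178.7),100))
```

```text
t 3.3 slide [ 29.3  -0.2 105.1] turn [-0.001 -0.001  0.009] rows 1.7 j6 0.68
t 3.3 slide [ 29.3  -0.2 153.1] turn [-0.001 -0.001  0.009] rows 2.5 j6 0.68
1.078064145894298 [632.59407503 -72.30105069 100.        ] [ 599.54811784 -133.85029001  100.        ]
[ 609.22732041 -116.08667635  100.        ]
```

Call:
drive_tool(slide=[[29,0,0],[29,0,50],[29,0,95],[29,0,120],[29,0,138],[29,0,153],[29,0,153],[29,0,153],[29,0,153]], turn=[[0,0,0.009],[0,0,0.009],[0,0,0.009],[0,0,0.009],[0,0,0.009],[0,0,0.009],[0,0,0.009],[0,0,0.009],[0,0,0.009]], claw=[88,88,88,88,88,88,88,88,65], squeeze=20)

```text
time: 4.42
ee_pos: [539.5, 327.5, 122.9]
tcp_rot: [3.141, -0.001, 1.437]
force: [0.3, 0.2, 1.0]
gripper_width: 0.91
```

Run:
```python
from h import *
s,im=shot('pics/w4.png');print(s['ee_pos'],s['tcp_rot'],s['force'],s['gripper_width'])
cv2.imwrite('pics/s4.png',cv2.resize(ctrl.camera('scene')[100:220,270:430],None,fx=4,fy=4))
```

```text
[539.49153184 327.50940545 122.90081725] [ 3.14129178e+00 -1.37427651e-03  1.43749688e+00] [0.27489907 0.22648092 1.00838934] 0.9102092606171172
```

View pics/w4.png

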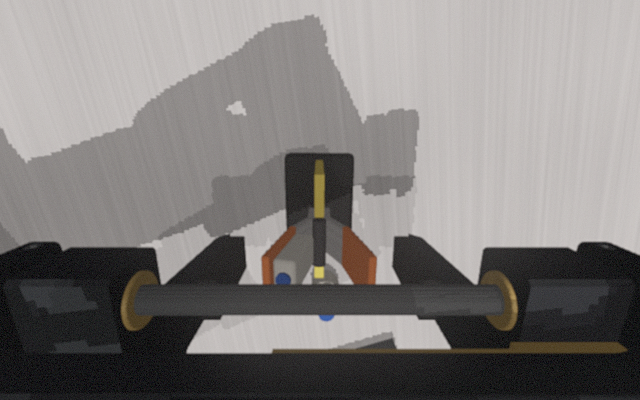

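View pics/s4.png

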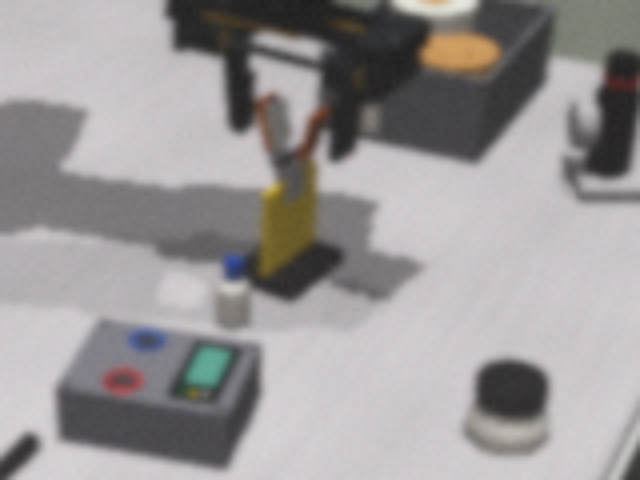

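The clip is centred between the fingers: its handles span columns 262–377 between pads at 245 and 393. Closing now.

Call:
drive_tool(slide=[[0,0,0],[0,0,0],[0,0,0],[0,0,0],[0,0,0],[0,0,0]], turn=[[0,0,0],[0,0,0],[0,0,0],[0,0,0],[0,0,0],[0,0,0]], claw=[50,20,10,10,10,10], squeeze=20)

```text
time: 5.28
ee_pos: [539.3, 327.5, 122.6]
tcp_rot: [-3.141, -0.001, 1.438]
force: [-0.1, -0.2, -0.8]
gripper_width: 0.336
```

Run:
```python
from h import *
s,im=shot('pics/w5.png');print(s['ee_pos'],s['tcp_rot'],s['force'],s['gripper_width']*88.1)
```

```text
[539.28601518 327.52919159 122.59712993] [-3.14132990e+00 -1.11230530e-03  1.43765003e+00] [-0.07427463 -0.17453275 -0.81432083] 29.64041630539884
```

View pics/w5.png

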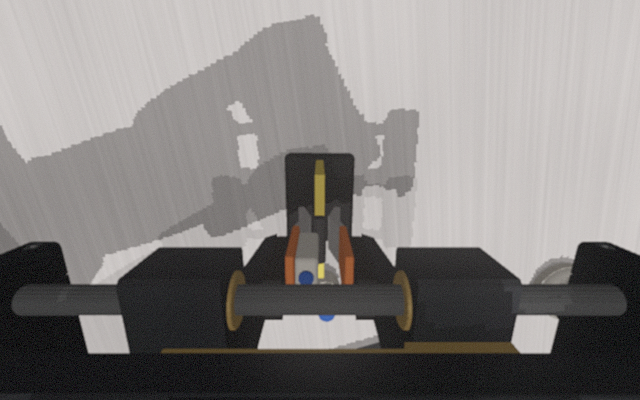

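The opening is 29.6 mm, so the clip is squeezed to its stop. Lifting.

Call:
drive_tool(slide=[[0,0,-8],[0,0,-25],[0,0,-50],[0,0,-80],[0,0,-80]], turn=[[0,0,0],[0,0,0],[0,0,0],[0,0,0],[0,0,0]], claw=[10,10,10,10,10])

```text
time: 5.95
ee_pos: [540.0, 327.8, 205.2]
tcp_rot: [3.137, -0.004, 1.438]
force: [0.1, 0.3, -1.0]
gripper_width: 0.338
```

Run:
```python
from h import *
s,im=shot('pics/w6.png');print(s['ee_pos'],s['tcp_rot'],s['force'],s['gripper_width']*88.1)
cv2.imwrite('pics/s6.png',cv2.resize(ctrl.camera('scene')[80:200,270:430],None,fx=4,fy=4))
go([609,-116.2,195],1.08)
```

```text
[540.03990114 327.77953869 205.15888352] [ 3.13724924 -0.00359629  1.43773465] [ 0.05307469  0.28192293 -1.00392874] 29.816746954769478
t 6.05 slide [-430.3  128.3    6.5] turn [-0.001 -0.001  0.358] rows 7.2 j6 0.3
```

View pics/w6.png

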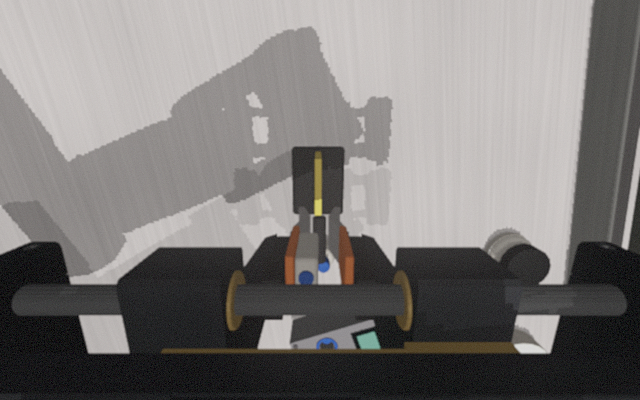

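View pics/s6.png

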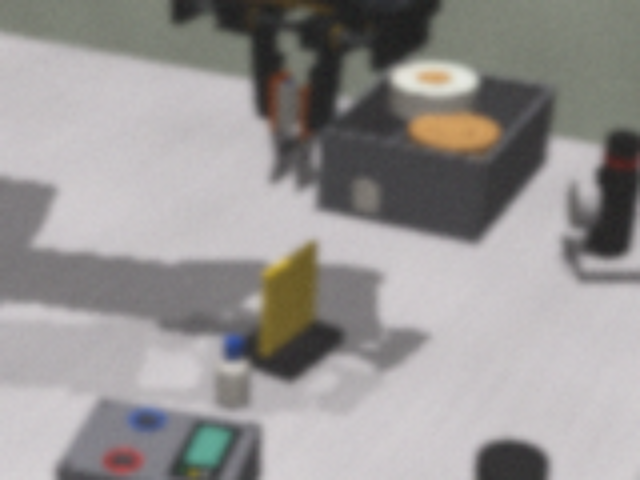

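The clip is off the dock with its jaws open, and it sits in the gripper exactly as before. Moving to hover over the guide.

Call:
drive_tool(slide=[[-30,9,0],[-80,24,1],[-135,40,2],[-190,57,3],[-245,73,4],[-300,89,5],[-350,104,6],[-395,118,6],[-420,125,6],[-430,128,6],[-430,128,6],[-430,128,6]], turn=[[0,0,0.03],[0,0,0.06],[0,0,0.1],[0,0,0.15],[0,0,0.2],[0,0,0.25],[0,0,0.3],[0,0,0.34],[0,0,0.358],[0,0,0.358],[0,0,0.358],[0,0,0.358]], claw=[10,10,10,10,10,10,10,10,10,10,10,10])

```text
time: 7.55
ee_pos: [608.6, -114.6, 195.4]
tcp_rot: [-3.14, -0.001, 1.081]
force: [0.3, 1.0, -0.6]
gripper_width: 0.337
```

Run:
```python
from h import *
s,im=shot('pics/w7.png');print(s['ee_pos'],s['tcp_rot'],s['force'],s['gripper_width']*88.1)
np.save('w7.npy',Ttool(s))
cv2.imwrite('pics/w7z.png',cv2.resize(im[120:300,240:400],None,fx=3.3,fy=3.3,interpolation=2))
cv2.imwrite('pics/s7.png',cv2.resize(ctrl.camera('scene')[160:290,220:360],None,fx=4.5,fy=4.5))
print('edge centre would project', proj(camT(Ttool(s)),[609,-116.2,100]))
go([609,-116.2,139],1.08)
```

```text
[ 608.64140186 -114.59918092  195.35444369] [-3.13984342e+00 -5.69376692e-04  1.08108054e+00] [ 0.34815387  1.03431781 -0.58582224] 29.717302722166952
edge centre would project (np.float64(320.88070761793807), np.float64(206.44782361766644))
t 7.65 slide [-1.2  1.  56.6] turn [-0.001 -0.     0.001] rows 0.9 j6 0.3
```

View pics/w7z.png

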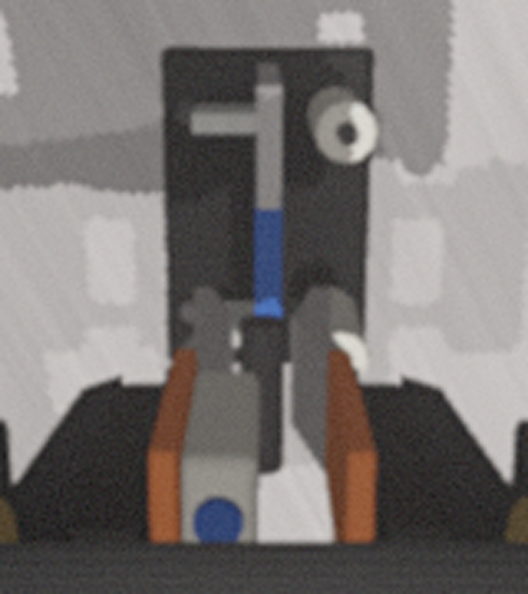

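View pics/s7.png

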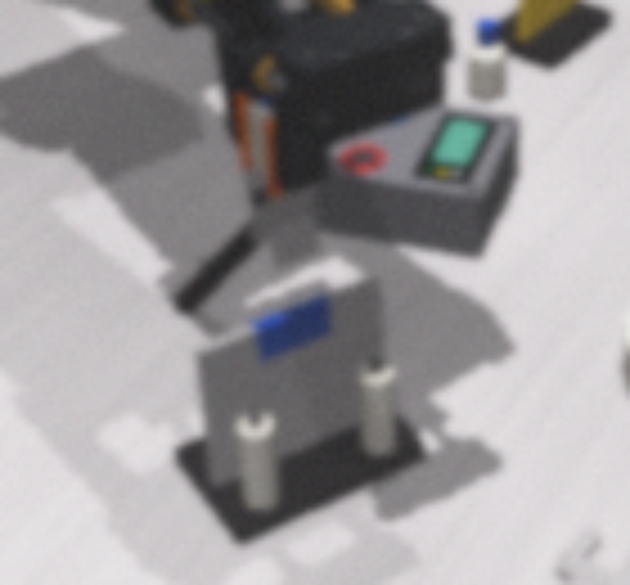

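Run:
```python
from h import *
c=cam('scene')
for p in [[609,-116,100],[608.6,-114.6,142],[608.6,-114.6,184],[608.6,-114.6,224],[609,-116,12]]:
    u,v=proj(c,p);print(p,((u-220)*4.5,(v-160)*4.5))
im=ctrl.camera('scene');cv2.imwrite('pics/s7b.png',cv2.resize(im[120:300,180:380],None,fx=4,fy=4,interpolation=2))
```

```text
[609, -116, 100] (np.float64(285.6982882082699), np.float64(307.59428357406364))
[608.6, -114.6, 142] (np.float64(281.3681455810938), np.float64(236.27042774701317))
[608.6, -114.6, 184] (np.float64(275.8490433226676), np.float64(162.41090668634249))
[608.6, -114.6, 224] (np.float64(270.25450356457196), np.float64(87.5418414399116))
[609, -116, 12] (np.float64(295.68047879566313), np.float64(440.3881951276147))
```

View pics/s7b.png

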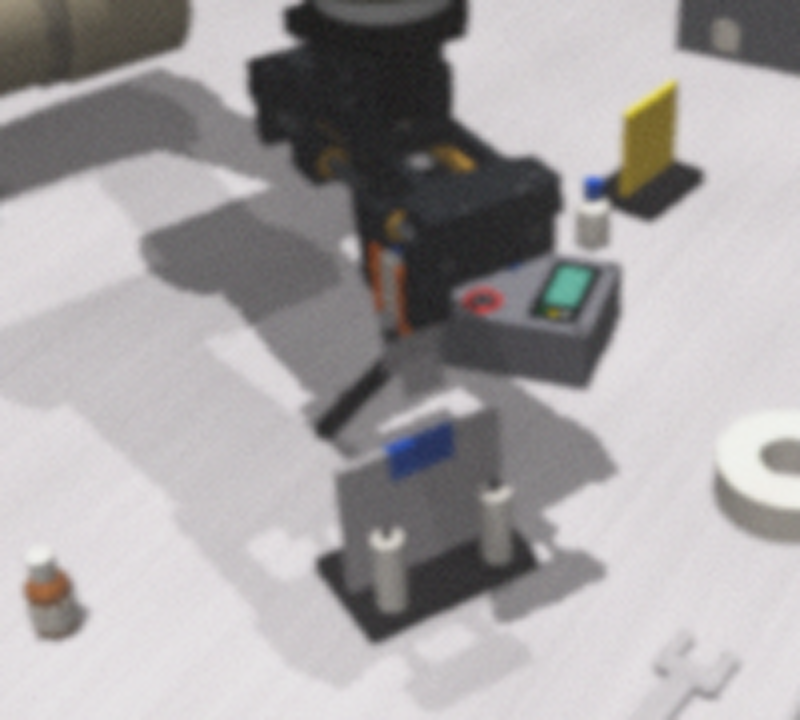

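The plate is at u≈321 and the clip's mid at ≈319.5, about 1.2 mm off, which agrees with the computed shift. Descending 56 mm with that correction.

Call:
drive_tool(slide=[[-1,1.2,0],[-1,1.2,20],[-1,1.2,35],[-1,1.2,45],[-1,1.2,51],[-1,1.2,56],[-1,1.2,56],[-1,1.2,56]], turn=[[0,0,0],[0,0,0],[0,0,0],[0,0,0],[0,0,0],[0,0,0],[0,0,0],[0,0,0]], claw=[10,10,10,10,10,10,10,10])

```text
time: 8.7
ee_pos: [609.5, -116.4, 140.0]
tcp_rot: [-3.141, -0.001, 1.081]
force: [0.2, -0.3, -0.4]
gripper_width: 0.337
```

Run:
```python
from h import *
s,im=shot('pics/w8.png');print(s['ee_pos'],s['tcp_rot'],s['force'],s['gripper_width']*88.1)
cv2.imwrite('pics/w8z.png',cv2.resize(im[120:300,240:400],None,fx=3.3,fy=3.3,interpolation=2))
cv2.imwrite('pics/s8.png',cv2.resize(ctrl.camera('scene')[160:290,220:360],None,fx=4.5,fy=4.5))
```

```text
[ 609.46606843 -116.35499998  140.01991042] [-3.14121523e+00 -5.66526551e-04  1.08087705e+00] [ 0.23188196 -0.31340628 -0.42091082] 29.732717607274918
```

View pics/w8z.png

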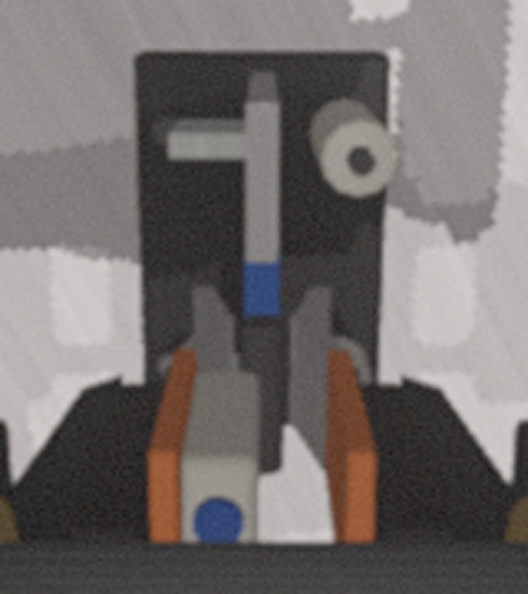

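View pics/s8.png

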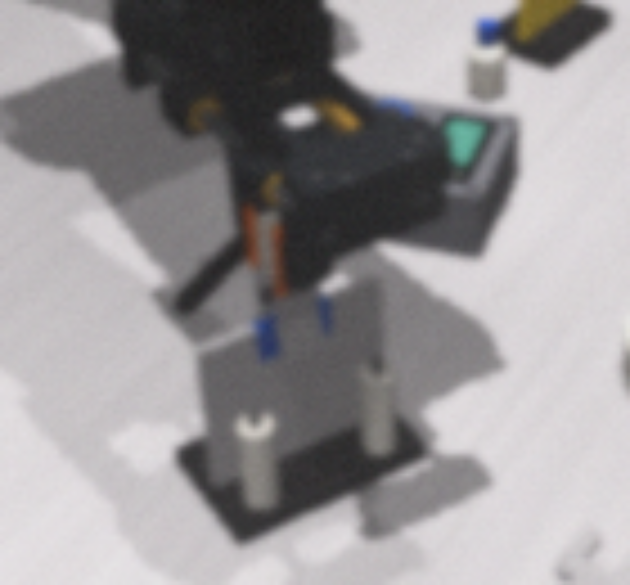

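The clip straddles the plate in the middle of the blue stretch, with about 20 px of blue visible to its left and 14 px to its right. Releasing.

Call:
drive_tool(slide=[[0,0,0],[0,0,0],[0,0,0],[0,0,0],[0,0,0],[0,0,0]], turn=[[0,0,0],[0,0,0],[0,0,0],[0,0,0],[0,0,0],[0,0,0]], claw=[38,48,65,88,88,88])

```text
time: 9.55
ee_pos: [609.4, -116.3, 140.0]
tcp_rot: [-3.141, -0.001, 1.081]
force: [0.2, -0.1, -0.7]
gripper_width: 0.972
```

Call:
drive_tool(slide=[[0,0,0],[0,0,-15],[0,0,-40],[0,0,-75],[0,0,-110],[0,0,-135],[0,0,-135],[0,0,-135]], turn=[[0,0,0],[0,0,0],[0,0,0],[0,0,0],[0,0,0],[0,0,0],[0,0,0],[0,0,0]], claw=[88,88,88,88,88,88,88,88])

```text
time: 10.55
ee_pos: [609.1, -116.3, 274.2]
tcp_rot: [-3.14, -0.0, 1.081]
force: [-0.4, -0.4, -0.1]
gripper_width: 0.997
```

Run:
```python
from h import *
s,im=shot('pics/w9.png');print(s['ee_pos'],s['tcp_rot'],s['force'],s['gripper_width']*88.1)
np.save('w9.npy',Ttool(s))
cv2.imwrite('pics/w9z.png',cv2.resize(im[90:270,240:400],None,fx=3.3,fy=3.3,interpolation=2))
i=ctrl.camera('scene');cv2.imwrite('pics/s9raw.png',i);cv2.imwrite('pics/s9.png',cv2.resize(i[160:290,220:360],None,fx=4.5,fy=4.5))
```

```text
[ 609.12350877 -116.2905862   274.16947015] [-3.13978860e+00 -3.96163961e-04  1.08095026e+00] [-0.38182001 -0.38605486 -0.08584409] 87.80136298222571
```

View pics/w9z.png

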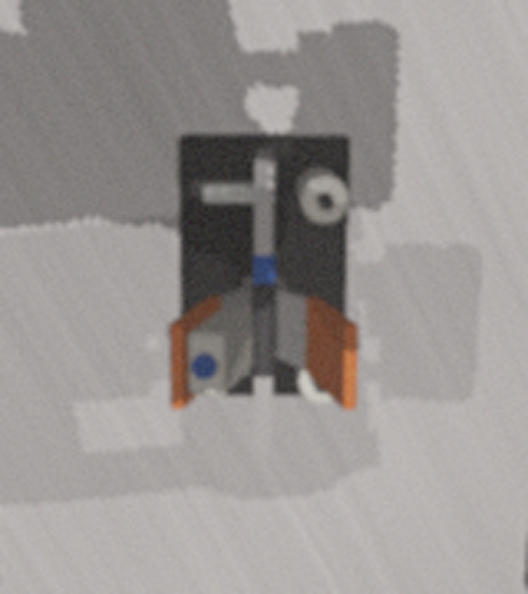

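View pics/s9.png

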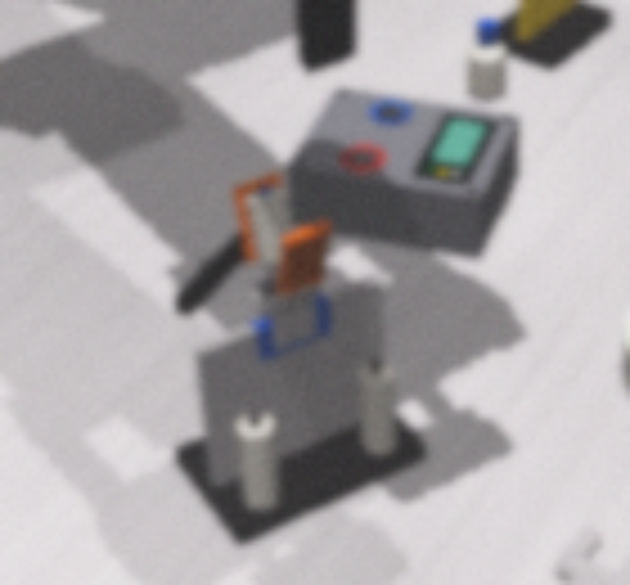

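The clip bites the blue stretch upright, with blue showing on both sides. I'll check its position by ray, then measure the stylus from w1.

Run:
```python
from h import *
c=camT(np.load('w9.npy'));f=lambda u,v:(240+u/3.3,90+v/3.3)
q=[onz(c,f(*p),167) for p in [(170,325),(172,407),(357,325),(355,408)]]
print('clip mid',sum(q)/4,'span',np.linalg.norm(q[0]-q[2]),np.linalg.norm(q[0]-q[1]))
im=cv2.imread('pics/w1.png');cv2.imwrite('pics/w1z.png',cv2.resize(im[130:240,280:390],None,fx=5.4,fy=5.4,interpolation=2))
ct=cam('top');t=cv2.imread('pics/top0.png')
go([475,-345,270],0.6)
```

```text
clip mid [ 609.3595476  -116.33836937  167.        ] span 48.62325147947513 22.374427219302067
t 10.65 slide [-264.9  -10.7    3.7] turn [-0.003  0.     0.481] rows 4.2 j6 0.34
```

View pics/w1z.png

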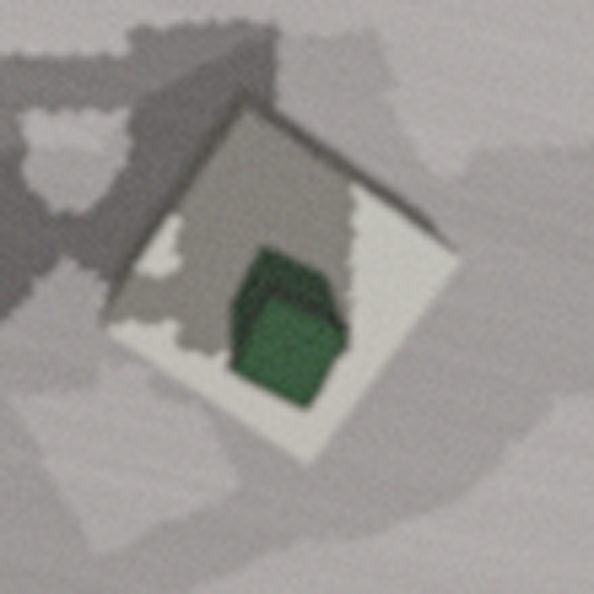

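The handle's top corners in this crop are about (270,290), (347,333), (307,408) and (232,367). The holder's top corners are (243,98), (460,258), (308,463) and (108,325).

Run:
```python
from h import *
c=camT(np.load('w1.npy'));f=lambda p:(280+p[0]/5.4,130+p[1]/5.4)
for n,z,P in [('handle',132,[(270,290),(347,333),(307,408),(232,367)]),('holder',72,[(243,98),(460,258),(308,463),(108,325)])]:
    q=np.array([onz(c,f(p),z) for p in P]);d=np.roll(q,-1,0)-q
    print(n,q.mean(0).round(1),np.linalg.norm(d,axis=1).round(1),(np.arctan2(d[:,1],d[:,0])%(np.pi/2)).round(3))
h=cv2.cvtColor(cv2.imread('pics/s9raw.png'),cv2.COLOR_BGR2HSV)
# cross-check stylus handle top: top view
t=cv2.imread('pics/top0.png');h=cv2.cvtColor(t,cv2.COLOR_BGR2HSV);m=cv2.inRange(h,(50,120,90),(80,255,255));m[:,:450]=0;m[:,500:]=0;m[:240]=0;m[280:]=0
ys,xs=np.nonzero(m);print('top bright green',xs.mean(),ys.mean(),len(xs),onz(cam('top'),(xs.mean(),ys.mean()),132))
```

```text
handle [ 480.3 -379.8  132. ] [17.1 16.7 16.8 16.8] [1.313 1.369 1.315 1.386]
holder [ 479.8 -380.7   72. ] [61.3 59.7 57.4 60.2] [1.201 1.226 1.207 1.291]
top bright green 474.2 260.88 25 [ 481.05424865 -378.35646194  132.        ]
```

Handle centre is (480.3, -379.8) with yaw 1.345, cross-checked in the top view to about 1.5 mm. Moving to hover there.

Run:
```python
from h import *
go([480.3,-379.8,190],1.345)
go([480.3,-379.8,250],1.345)
```

```text
t 10.65 slide [-293.1   10.5   83.6] turn [-0.003 -0.001 -0.264] rows 4.9 j6 -0.44
t 10.65 slide [-293.1   10.4   23.6] turn [-0.003 -0.001 -0.264] rows 4.7 j6 -0.44
```

Call:
drive_tool(slide=[[-40,1,0],[-100,4,0],[-160,6,0],[-220,8,0],[-270,10,20],[-293,10.5,50],[-293,10.5,83],[-293,10.5,83],[-293,10.5,83]], turn=[[0,0,-0.05],[0,0,-0.1],[0,0,-0.15],[0,0,-0.2],[0,0,-0.24],[0,0,-0.264],[0,0,-0.264],[0,0,-0.264],[0,0,-0.264]], claw=[88,88,88,88,88,88,88,88,88])

```text
time: 11.78
ee_pos: [480.8, -379.7, 191.7]
tcp_rot: [-3.14, -0.0, 1.345]
force: [0.9, -0.3, 0.5]
gripper_width: 1.004
```

Run:
```python
from h import *
s,im=shot('pics/w10.png');print(s['ee_pos'],s['tcp_rot'],s['force'])
np.save('w10.npy',Ttool(s))
cv2.imwrite('pics/w10z.png',cv2.resize(im[110:290,240:400],None,fx=3.3,fy=3.3,interpolation=2))
print(proj(camT(Ttool(s)),[480.3,-379.8,132]))
```

```text
[ 480.80063745 -379.70896189  191.68439158] [-3.14008406e+00 -3.13846109e-04  1.34532244e+00] [ 0.94020357 -0.30020174  0.51226898]
(np.float64(319.4257056027807), np.float64(219.39835077750695))
```

View pics/w10z.png

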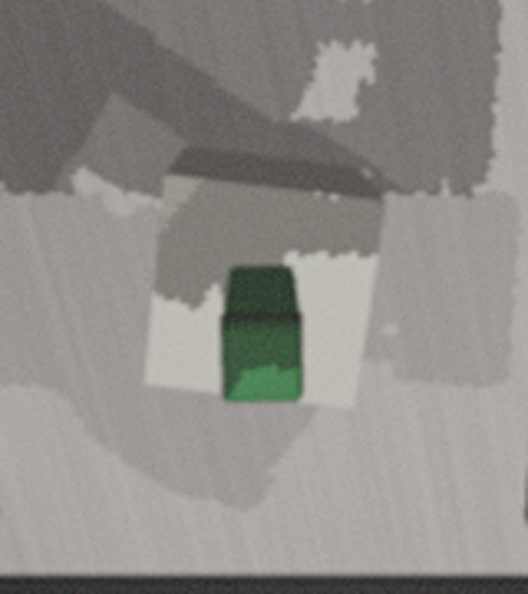

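The handle is square to the gripper, and its top centre is at (319.4,219.4), exactly as predicted. Descending and gripping.

Call:
drive_tool(slide=[[0,-0.5,15],[0,-0.5,45],[0,-0.5,75],[0,-0.5,92],[0,-0.5,99],[0,-0.5,99],[0,-0.5,99]], turn=[[0,0,0],[0,0,0],[0,0,0],[0,0,0],[0,0,0],[0,0,0],[0,0,0]], claw=[88,88,88,88,88,88,88], squeeze=40)

```text
time: 12.7
ee_pos: [480.6, -379.9, 93.9]
tcp_rot: [3.141, 0.001, 1.346]
force: [-0.2, 0.0, -0.1]
gripper_width: 1.001
```

Call:
drive_tool(slide=[[0,0,0],[0,0,0],[0,0,0],[0,0,0],[0,0,0],[0,0,0],[0,0,0]], turn=[[0,0,0],[0,0,0],[0,0,0],[0,0,0],[0,0,0],[0,0,0],[0,0,0]], claw=[60,30,10,10,10,10,10], squeeze=40)

```text
time: 13.58
ee_pos: [480.6, -379.9, 93.9]
tcp_rot: [3.141, 0.001, 1.346]
force: [0.2, 0.0, -0.1]
gripper_width: 0.225
```

Run:
```python
from h import *
s,im=shot('pics/w11.png');print(s['ee_pos'],s['tcp_rot'],s['force'],s['gripper_width']*88.1)
```

```text
[ 480.63877869 -379.87866321   93.86779916] [3.14111889e+00 1.18651183e-03 1.34558253e+00] [ 0.24648657  0.03410883 -0.07747334] 19.779414934333115
```

View pics/w11.png

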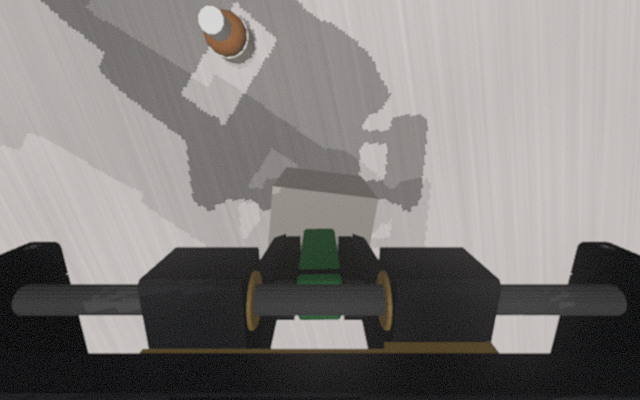

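Call:
drive_tool(slide=[[0,0,0],[0,0,0],[0,0,-8],[0,0,-25],[0,0,-55],[0,0,-90],[0,0,-112],[0,0,-112],[0,0,-112]], turn=[[0,0,0],[0,0,0],[0,0,0],[0,0,0],[0,0,0],[0,0,0],[0,0,0],[0,0,0],[0,0,0]], claw=[10,10,10,10,10,10,10,10,10])

```text
time: 14.75
ee_pos: [480.3, -379.4, 204.9]
tcp_rot: [-3.141, 0.0, 1.346]
force: [-0.7, 0.6, -0.9]
gripper_width: 0.201
```

Run:
```python
from h import *
s,im=shot('pics/w12.png');print(s['ee_pos'],s['tcp_rot'],s['force'],s['gripper_width']*88.1)
i=ctrl.camera('scene');cv2.imwrite('pics/s12.png',cv2.resize(i[140:340,60:330],None,fx=2.9,fy=2.9))
# rings from w2
im=cv2.imread('pics/w2.png');cv2.imwrite('pics/w2c.png',cv2.resize(im[0:100,100:260],None,fx=5,fy=5,interpolation=2))
go([515,90,204],1.345);go([515,90,204],1.8)
```

```text
[ 480.3210232  -379.41087426  204.91469637] [-3.14078084e+00  2.49678797e-04  1.34556891e+00] [-0.7198899   0.59610187 -0.85992146] 17.68346397070376
t 14.85 slide [465.3 -71.1   0.8] turn [-0.001 -0.     0.001] rows 7.5 j6 0.4
t 14.85 slide [465.3 -71.1   0.8] turn [-0.001 -0.    -0.454] rows 7.5 j6 -0.06
```

View pics/s12.png

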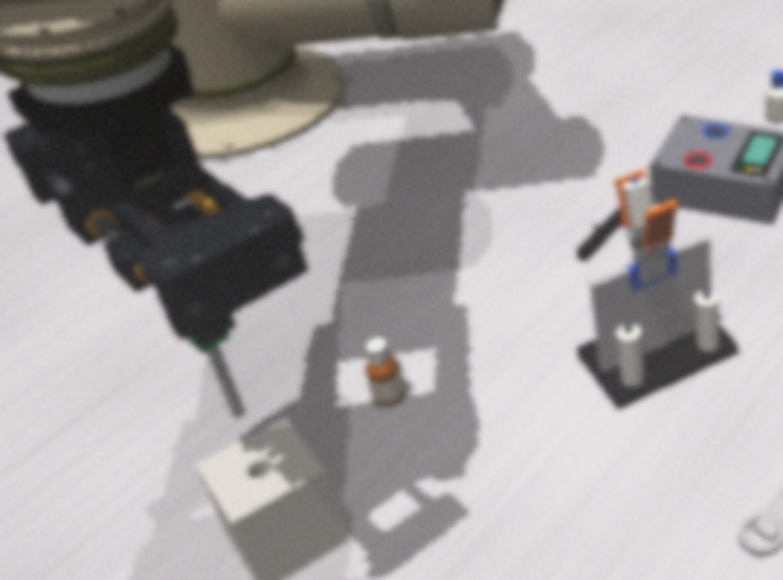

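View pics/w12.png

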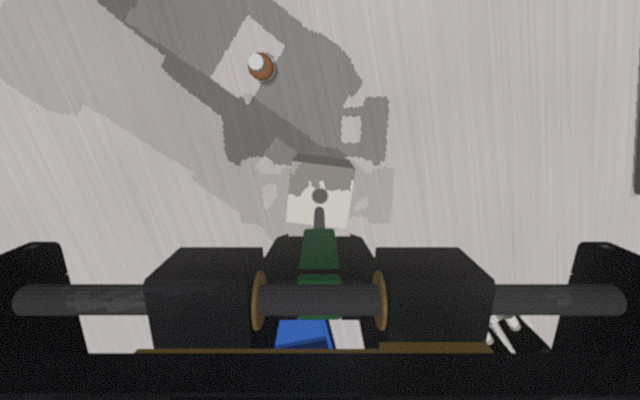

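View pics/w2c.png

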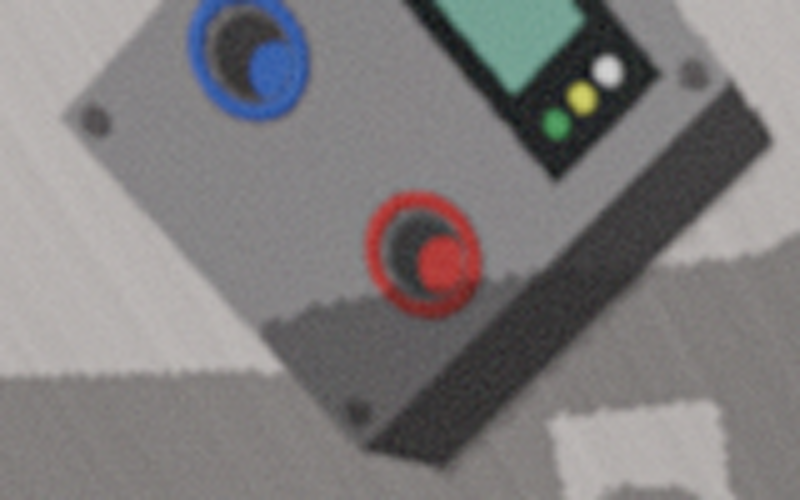

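The stylus is out of the holder, gripped at 17.7 mm, with its tip at (319,207) in the wrist view. I'll check its tilt and tip, and get the hole positions from w2.

Run:
```python
from h import *
s=ctrl.sense();T=Ttool(s);tip=T[:3,3]-np.array([0,0,83])
print('tip pred',proj(camT(T),tip),proj(cam('scene'),tip), 'seen scene',60+238/2.9,140+413/2.9)
c=camT(np.load('w2.npy'))
a=onz(c,(100+250/5,58/5),45);b=onz(c,(100+423/5,255/5),45);print(a,b,np.linalg.norm(a-b))
ct=cam('top');a=onz(ct,(150+559/5,180+289/5),45);b=onz(ct,(150+660/5,180+271/5),45);print(a,b,np.linalg.norm(a-b))
go([505,55,195],1.345)
```

```text
tip pred (np.float64(319.97057559048693), np.float64(209.51159738701955)) (np.float64(141.65818442067817), np.float64(281.3994146174632)) seen scene 142.0689655172414 282.41379310344826
[522.582752   129.11774901  45.        ] [533.05084023  79.0501375   45.        ] 51.150235523058754
[523.15151813 130.41071005  45.        ] [533.49075421  79.44556658  45.        ] 52.00332346389656
t 14.85 slide [429.  -73.    9.8] turn [-0.001 -0.     0.001] rows 7.0 j6 0.33
```

The tip agrees with prediction within 1–2 px in both views, so the stylus is upright. The hole is at about (523,130) and the spacing comes out at 51–52 mm, as it should. Moving to a viewpoint for a finer look.

Call:
drive_tool(slide=[[30,-5,0],[85,-15,0],[145,-25,0],[205,-35,0],[265,-45,0],[325,-55,2],[375,-64,5],[410,-70,8],[429,-73,10],[429,-73,10],[429,-73,10]], turn=[[0,0,0],[0,0,0],[0,0,0],[0,0,0],[0,0,0],[0,0,0],[0,0,0],[0,0,0],[0,0,0],[0,0,0],[0,0,0]], claw=[10,10,10,10,10,10,10,10,10,10,10])

```text
time: 16.23
ee_pos: [505.0, 54.4, 194.5]
tcp_rot: [-3.14, 0.0, 1.345]
force: [-0.3, 0.3, -1.0]
gripper_width: 0.201
```

Run:
```python
from h import *
s,im=shot('pics/w13.png');print(s['ee_pos'],s['tcp_rot'],s['force'],s['gripper_width']*88.1)
np.save('w13.npy',Ttool(s))
p=proj(camT(Ttool(s)),[523,130,45]);print(p)
cv2.imwrite('pics/w13z.png',cv2.resize(im[70:250,240:400],None,fx=3.3,fy=3.3,interpolation=2))
```

```text
[504.97213823  54.35019742 194.51288501] [-3.13981538e+00  1.89983230e-04  1.34516979e+00] [-0.29533425  0.30513841 -1.00690807] 17.66547664713815
(np.float64(320.64661504449566), np.float64(109.27125410856353))
```

View pics/w13z.png

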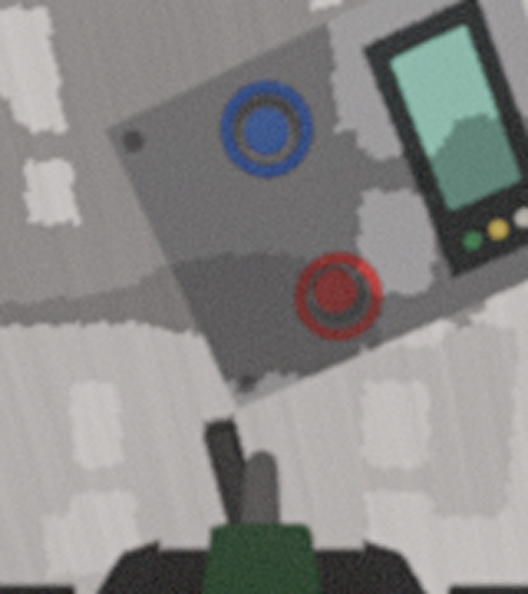

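Ring centre is at (320.8,108.9), against (320.6,109.3) predicted. The stylus tip is at about (319.4,210).

Run:
```python
from h import *
T=np.load('w13.npy');c=camT(T)
print('hole',onz(c,(320.8,108.9),45),'wipe',onz(c,(240+338.5/3.3,70+296/3.3),45))
tip=T[:3,3]+T[:3,:3]@[0,0,83];print('tip',tip,proj(c,tip))
go([523,129.9,145],1.345)
```

```text
hole [523.21362573 130.29126974  45.        ] wipe [533.48367631  79.2313137   45.        ]
tip [504.82483555  54.36782987 111.51301759] (np.float64(319.8373356049396), np.float64(209.50266744140674))
t 16.27 slide [77.8  0.6 49.6] turn [-0.002  0.    -0.   ] rows 1.5 j6 0.47
```

Call:
drive_tool(slide=[[25,0,0],[60,0.5,0],[78,0.7,0],[78,0.7,25],[78,0.7,48],[78,0.7,52],[78,0.7,52],[78,0.7,52]], turn=[[0,0,0],[0,0,0],[0,0,0],[0,0,0],[0,0,0],[0,0,0],[0,0,0],[0,0,0]], claw=[10,10,10,10,10,10,10,10])

```text
time: 17.27
ee_pos: [523.6, 129.8, 143.5]
tcp_rot: [3.142, -0.0, 1.344]
force: [-0.2, 0.0, -1.3]
gripper_width: 0.201
```

Run:
```python
from h import *
s,im=shot('pics/w14.png');print(s['ee_pos'],s['tcp_rot'],s['force'],s['gripper_width']*88.1)
np.save('w14.npy',Ttool(s));T=Ttool(s);print('tip',T[:3,3]+T[:3,:3]@[0,0,83])
cv2.imwrite('pics/w14z.png',cv2.resize(im[120:260,240:400],None,fx=4,fy=4,interpolation=2))
i=ctrl.camera('scene');cv2.imwrite('pics/s14.png',cv2.resize(i[120:260,230:370],None,fx=4,fy=4,interpolation=2))
```

```text
[523.56454478 129.83842411 143.54268233] [ 3.14156972e+00 -2.95966463e-04  1.34434820e+00] [-2.14684758e-01  1.59621816e-04 -1.27028612e+00] 17.72928271090644
tip [523.57191519 129.86193476  60.54268598]
```

View pics/w14z.png

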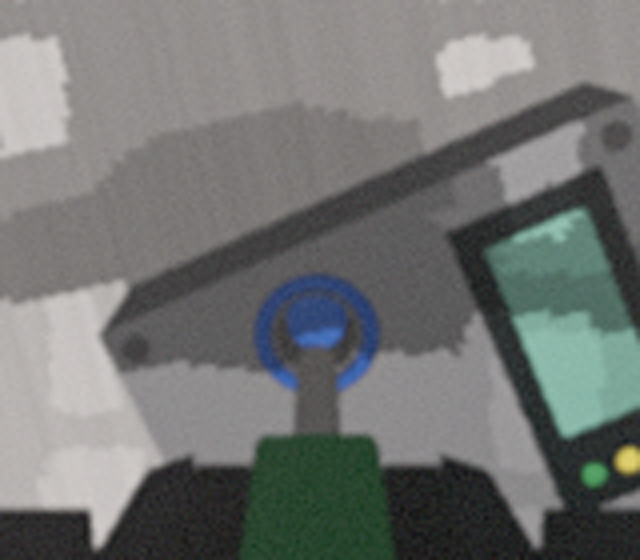

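View pics/s14.png

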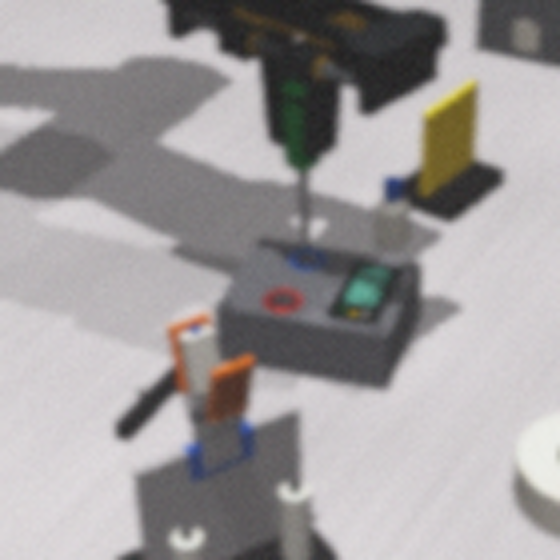

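The shank is centred on the ring laterally (317 against 317.5) and is over the hole in both views. Descending to just touch the button.

Call:
drive_tool(slide=[[0,0.3,8],[0,0.3,16],[0,0.3,22],[0,0.3,26],[0,0.3,26],[0,0.3,26]], turn=[[0,0,0],[0,0,0],[0,0,0],[0,0,0],[0,0,0],[0,0,0]], claw=[10,10,10,10,10,10])

```text
time: 18.12
ee_pos: [523.8, 129.9, 117.5]
tcp_rot: [-3.142, -0.0, 1.345]
force: [0.2, -0.3, -1.7]
gripper_width: 0.201
```

Run:
```python
from h import *
s,im=shot('pics/w15.png');print(s['ee_pos'],s['tcp_rot'],s['force'],s['gripper_width']*88.1)
cv2.imwrite('pics/w15z.png',cv2.resize(im[120:260,240:400],None,fx=4,fy=4,interpolation=2))
```

```text
[523.76669848 129.89154665 117.47797496] [-3.14158008e+00 -2.27701332e-04  1.34455504e+00] [ 0.20709254 -0.26016085 -1.72229732] 17.690837560453154
```

View pics/w15z.png

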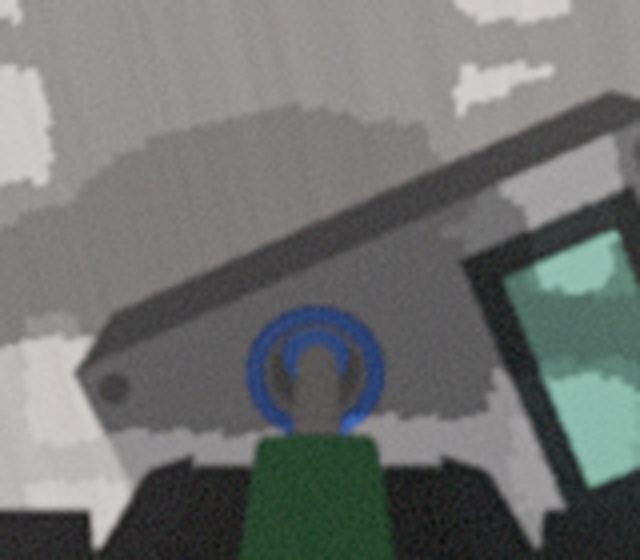

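The tip is inside the blue ring and centred, just above the button. Pressing.

Call:
drive_tool(slide=[[-0.3,0.4,2],[-0.3,0.4,4],[-0.3,0.4,6],[-0.3,0.4,7],[-0.3,0.4,7],[-0.3,0.4,7]], turn=[[0,0,0],[0,0,0],[0,0,0],[0,0,0],[0,0,0],[0,0,0]], claw=[10,10,10,10,10,10])

```text
time: 18.92
ee_pos: [524.3, 129.6, 111.2]
tcp_rot: [3.141, -0.001, 1.345]
force: [-2.0, 1.3, 6.8]
gripper_width: 0.202
```

Run:
```python
from h import *
s=ctrl.sense();print(s['ee_pos'],s['force'],s['gripper_width']*88.1)
```

```text
[524.27318425 129.59868685 111.19990648] [-1.97780412  1.26849973  6.77260673] 17.83321759327317
```

Force rose by about 8 N, above the 4 N spring, and the tip is at about 28 mm, so the button is bottomed. I'll hold it with a slight extra push.

Call:
drive_tool(slide=[[0,0,1],[0,0,1],[0,0,1],[0,0,1],[0,0,1],[0,0,1],[0,0,1],[0,0,1],[0,0,1],[0,0,1],[0,0,1],[0,0,1]], turn=[[0,0,0],[0,0,0],[0,0,0],[0,0,0],[0,0,0],[0,0,0],[0,0,0],[0,0,0],[0,0,0],[0,0,0],[0,0,0],[0,0,0]], claw=[10,10,10,10,10,10,10,10,10,10,10,10])

```text
time: 20.42
ee_pos: [524.3, 129.6, 111.1]
tcp_rot: [3.14, -0.001, 1.345]
force: [-3.0, 0.1, 10.7]
gripper_width: 0.203
```

Run:
```python
from h import *
s,im=shot('pics/w16.png');print(s['ee_pos'],s['tcp_rot'],s['force'],s['gripper_width']*88.1)
cv2.imwrite('pics/w16z.png',cv2.resize(im[120:260,240:400],None,fx=4,fy=4,interpolation=2))
i=ctrl.camera('scene');cv2.imwrite('pics/s16.png',cv2.resize(i[120:260,230:370],None,fx=4,fy=4,interpolation=2))
```

```text
[524.30289539 129.63708576 111.12438968] [ 3.13983210e+00 -7.60581437e-04  1.34473378e+00] [-2.9743223   0.06960863 10.73825178] 17.901616691252595
```

View pics/w16z.png

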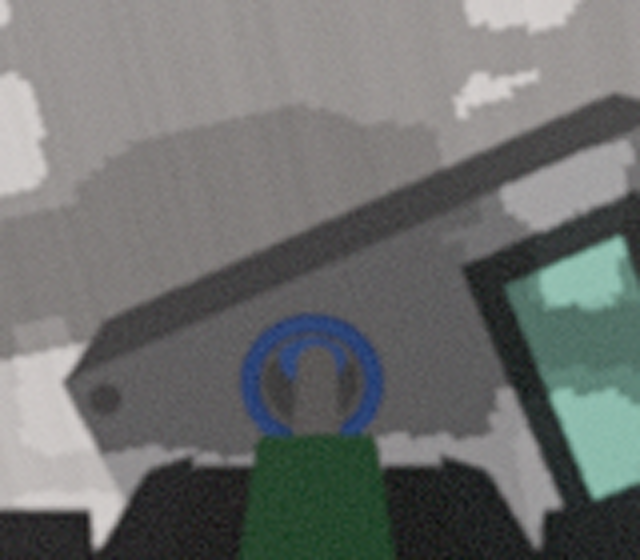

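View pics/s16.png

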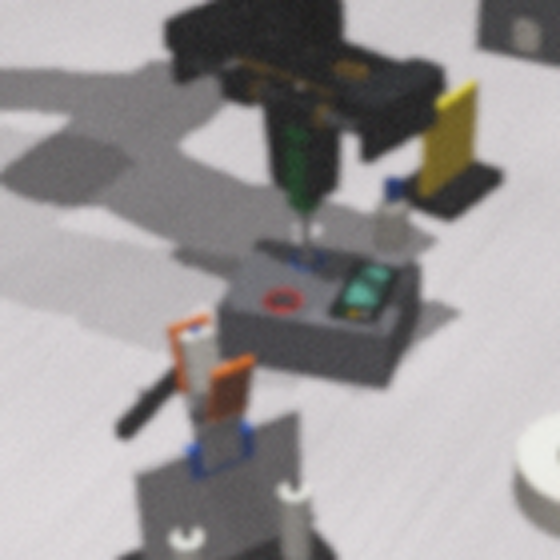

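The height stayed at 111.1 mm while the force rose to 10.7 N, so the button is at its stop, and the stylus is upright and centred. I'll hold on for the two seconds.

Call:
drive_tool(slide=[[0,0,1],[0,0,1],[0,0,1],[0,0,1],[0,0,1],[0,0,1],[0,0,1],[0,0,1],[0,0,1],[0,0,1],[0,0,1],[0,0,1]], turn=[[0,0,0],[0,0,0],[0,0,0],[0,0,0],[0,0,0],[0,0,0],[0,0,0],[0,0,0],[0,0,0],[0,0,0],[0,0,0],[0,0,0]], claw=[10,10,10,10,10,10,10,10,10,10,10,10])

```text
time: 22.02
ee_pos: [524.3, 129.7, 111.1]
tcp_rot: [3.139, -0.001, 1.345]
force: [-3.4, -0.6, 11.4]
gripper_width: 0.198
```

Call:
drive_tool(slide=[[0,0,1],[0,0,1],[0,0,1],[0,0,1],[0,0,1],[0,0,1],[0,0,1],[0,0,1],[0,0,1],[0,0,1],[0,0,1],[0,0,1]], turn=[[0,0,0],[0,0,0],[0,0,0],[0,0,0],[0,0,0],[0,0,0],[0,0,0],[0,0,0],[0,0,0],[0,0,0],[0,0,0],[0,0,0]], claw=[10,10,10,10,10,10,10,10,10,10,10,10])

```text
time: 23.52
ee_pos: [524.2, 129.7, 111.1]
tcp_rot: [3.139, -0.001, 1.345]
force: [-3.6, 0.5, 11.5]
gripper_width: 0.2
```

Run:
```python
from h import *
s=ctrl.sense();print(s['time'],s['ee_pos'],s['tcp_rot'],s['force'],s['gripper_width']*88.1)
cv2.imwrite('pics/top17.png',ctrl.camera('top'))
```

```text
23.525 [524.22370712 129.67515415 111.07894431] [ 3.13858088e+00 -8.66782331e-04  1.34499461e+00] [-3.64602964  0.46966338 11.45826677] 17.658574545542155
```

View pics/top17.png

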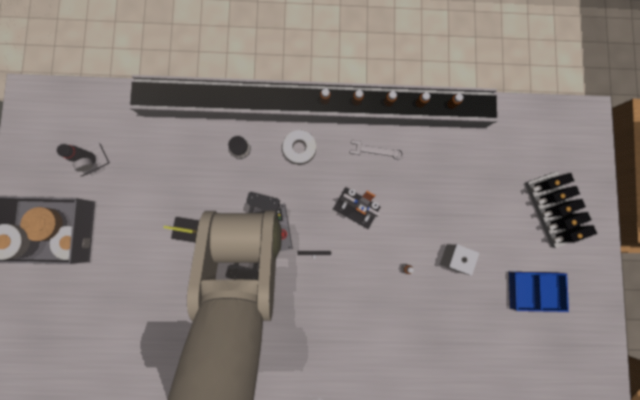

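The bystanders I can see are unmoved: jar (238,146), roll (299,147), wrench (376,151), key (314,253) and amber bottle (407,268). The clip is on the guide at (363,203). The button has been held down for over 4 s, so I'm handing in.

Run:
```python
from cell import ctrl
print(ctrl.finish_job()); s=ctrl.sense();print(s['time'],s['ee_pos'],s['force'])
```

```text
the job is handed in; nothing more can be done
None
the job is handed in; nothing more can be done
```

I moved the sensor clip from the dock onto the blue middle of the guide plate and released it. I then took the stylus from its holder and held the teach button down for over 4 s, and handed the job in still pressing at about 23.6 s on the clock. No verdict came back.

**Clip:** after release its centre measured (609.4, -116.3), within 1 mm of the blue stretch's measured centre. It was upright, with its jaw tips by calculation about 14–15 mm below the edge. It still looked the same while the stylus was pressing.

**Teach button:** the last readings had the tip at about 28 mm height, which is full travel. The wrist force was about 11.5 N and the height stopped changing as the force rose. The stylus was upright, about 1 mm from the hole centre and held at 17.7 mm. There was a steady sideways force of about 3.6 N.

**Bystanders and red button:** in the last top view the jar, label roll, wrench, key and amber bottle were where they started. The arm hid the white bottle there, but the scene view showed it standing unmoved. The red button was never approached; I passed over it with the tip about 65 mm above the box.

No check failed. The wrist and top views agreed to about 1.5 mm. I could not read the button travel or the clip's bite force directly, so those are inferred from height, force and pictures.

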